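# Switch the bench suction from the red port to the blue port

## Robot

A 6-joint arm with a two-finger parallel gripper is mounted at the origin on the work surface. World frame = base frame: x ahead of the robot, y to its left, z up, the work surface at z = 0. Lengths are in m, angles in rad, forces in N, time in s.
With the tool pointing down it reaches from about 0.425 to 1.125 m from the base axis. Payload 14.9 kg.
Tool frame: the origin (TCP) lies on the centre line of the jaws, within the pads' length; the fingertips stand 17 mm ahead of it and the grasp point (between the pads) lies 2 mm behind it; x points along the fingers, z is the direction in which the jaws open and shut, and the axes are right-handed (so a half turn about x gives the same grasp; the last joint's range is limited). The gripper opens to 91 mm and grips with 3 to 60 N. Pads are 32 mm wide; open, the fingers measure 118 mm over their backs; the gripper's body (76 mm by 178 mm) begins 60 mm behind the grasp point.
Start: joints at [1.243, 0.379, 1.734, -0, 1.028, -0.033], TCP at [0.203, 0.67, 0.231] pointing down, gripper open.
Joint ranges: [-2.77, 2.77], [-0.74, 2.19], [0, 2.66], [-1.06, 4.2], [0.31, 2.87], [-3.08, 3.08]. Speed limits (rad/s): [1.89, 1.89, 2.39, 3.14, 3.14, 3.14].

## Interface

Orientations are given as [roll, pitch, yaw] about the fixed x, y, z axes, in that order (R = Rz(yaw) Ry(pitch) Rx(roll)).
In Python, from plant import * gives the robot as it stands. Calls block until the motion is done:
- movep(position, orientation): joint-space move of the TCP to a pose.
- movel(position, vel=0.15, rotation=None): straight line of the TCP; rotation=None keeps the orientation; vel is the mean speed in m/s.
- goto_joints(angles): joint-space move.
- gripper_to(opening, effort=None): opening from 0.0 (shut) to 1.0 (fully open); effort is the grip in N (None keeps the last); returns when the fingers have stopped.
- pause(seconds).
- ik(position, orientation): joint angles nearest the present ones, or None.
- capture(name): name is "scene" or "top" or "wrist"; returns the picture (480x640x3 uint8, red, green, blue); there is no depth.
- camera_params(name): a dict with "intrinsics" (3x3 intrinsics, pixels), "k1" (the pictures are not rectified: a ray, as slopes to the right and down, at radius r is drawn at 1 + k1 r^2 times it, then the intrinsics apply), "view" (4x4, takes a point from world to camera coordinates); the wrist camera has in their place "T_tool_cam" (4x4, takes a point from camera to tool coordinates, whose origin is the TCP and whose axes are the tool frame's). Camera axes: x right, y up, looking along -z (the intrinsics and any distortion apply to the point x, -y, -z); pixel columns grow to the right and rows downward; lengths in m; the calibration is good to about 2 mm. A picture is of the moment at which its call begins: read the wrist's pose just before it. camera_params takes no time and is no camera call.
A pose or a line that the arm cannot do raises PlanningError and nothing moves.
- hand_in(): hands the job in, once; it reports no verdict.
Readings, each from a call of its own:
- get_clock(): time.
- get_joint_positions(): joint angles.
- get_dq(): joint speeds.
- get_effort(): joint torques, N m.
- get_eef_pos(): TCP position.
- get_eef_rot(): TCP orientation.
- get_contact_force(): force on the tool from outside, world axes, zero at the start.
- get_moment(): the same for the moment, N m.
- get_gripper_width(): opening from 0.0 (shut) to 1.0 (fully open).
Only numpy, scipy, OpenCV 4.12 (cv2) and the standard library are available. Lean on these libraries where they do the work, as an engineer would, in place of code of your own. Each camera call takes 0.05 s, during which the arm holds its last target. There are 200 camera calls.

## Task

The dusty work is moving from the red port to the blue one. Slide the gate with the red grip fully shut and the gate with the blue grip fully open, each to its end stop, in either order. Leave the gate with the yellow grip as it is.

Things in the scene. Friction and masses are not known exactly. Their poses are not given: they have to be found in the camera images.
- red_grip (a point): Centre of the upright red grip bar: 20 mm thick along the slide, 36 mm wide, 40 mm tall, top 58 mm above the bench. It stands on a flat steel blade (top 18 mm above the bench) sliding in a port plate (172 x 104 mm) fixed to the bench. x axis: level, along the slide in the opening direction, away from the round dark 63 mm suction port that the blade covers when shut; z up.
- red_blade (a joint): Red gate's blade position in m: 0 = fully shut against its stop (port covered), 0.075 = fully open against the other stop; the grip moves equally along its x axis. Starts 45 to 75 mm open. About 2.5 N of friction; stays where left. The end-stop lugs are low (21 mm above the bench) and 28 mm or more to the sides of the slide line, clear of fingers before and behind the grip.
- blue_grip (a point): Centre of the blue grip bar of a second, equal gate: same sizes, heights and axes. The gates' guide rails, 44 to 52 mm either side of the slide line, stand 23 mm above the bench. All three gates differ only in grip colour, open roughly away from the robot (within 25 degrees) and may stand in any order from left to right.
- blue_blade (a joint): Blue gate's blade position in m: 0 = fully shut, 0.075 = fully open against its stop. Starts 0 to 30 mm open. Same friction as the red one.
- yellow_grip (a point): Centre of the yellow grip bar of the third, equal gate, found anywhere between shut and open and to be left as it is; same sizes and axes.

How it is judged:
At the end, for the whole second after the job is handed in: The red gate is shut to within 10 mm of its shut stop, the blue gate is open to within 10 mm of its open stop, and the yellow grip is within 12 mm of where it was (value of joint red_blade below 0.01 m and value of joint blue_blade above 0.065 m and distance of yellow_grip from where it was at the start of the episode below 0.012 m); the robot touches nothing.
It fails at once if the yellow gate is moved by more than 12 mm (distance of yellow_grip from where it was at the start of the episode above 0.012 m).
It also fails if it takes over 45 s, if anything falls off the work surface, if the arm or the gripper's body presses on something with over 40 N, if the wrist force passes 120 N, or if a joint passes its speed limit or range.

## Working session

There is one attempt and no reset: what is moved stays moved. The work goes in short steps, each a Python script; the robot and the scene stay as the last script left them, time stands still between calls to the robot, and variables do not carry over. Pictures are saved under pics/ and viewed, about 8 in all and at most 12, crops included, and the job is handed in when it is done.

```bash
mkdir -p pics
python3 - <<'E'
from plant import *
import cv2
for n in("top","scene"):
    cv2.imwrite(f"pics/{n}0.png",capture(n)[:,:,::-1]); p=camera_params(n); print(n,p)
print(get_clock(),get_eef_rot(),get_eef_pos())
E
```

```text
top {'intrinsics': array([[550.86420233,   0.        , 324.09047423],
       [  0.        , 550.86420233, 242.16669688],
       [  0.        ,   0.        ,   1.        ]]), 'k1': -0.10970731573336999, 'view': array([[ 0.02732347, -0.99962385, -0.00236401, -0.0142543 ],
       [ 0.99754625,  0.02711404,  0.0645469 , -0.53492662],
       [-0.06445852, -0.00412185,  0.99791187, -0.99430638],
       [ 0.        ,  0.        ,  0.        ,  1.        ]])}
scene {'intrinsics': array([[565.19158265,   0.        , 311.85179762],
       [  0.        , 565.19158265, 234.13373766],
       [  0.        ,   0.        ,   1.        ]]), 'k1': -0.18310917675398566, 'view': array([[ 0.38987652,  0.92081483, -0.00981554, -0.18755152],
       [-0.58860481,  0.25738656,  0.76635275,  0.27238847],
       [ 0.70819537, -0.29300547,  0.64234502, -1.18378805],
       [ 0.        ,  0.        ,  0.        ,  1.        ]])}
0.1 [ 3.13635371  1.56980948 -1.8707958 ] [0.20328028 0.66948463 0.23035845]
```

View pics/top0.png

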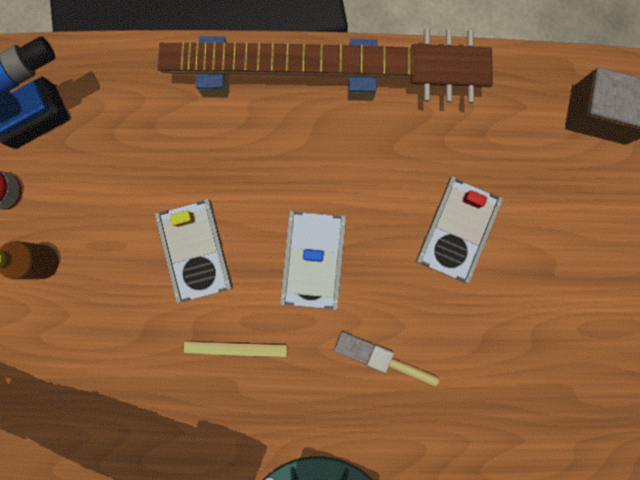

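View pics/scene0.png

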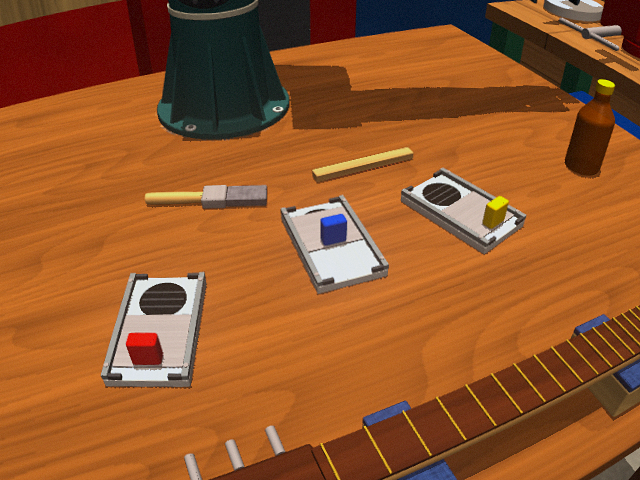

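The top view shows the yellow gate on the left (grip at pixel 180,217), the blue gate in the middle (313,255, nearly shut) and the red gate on the right (475,198, nearly open). The scene view agrees. Next I measure grips and axes.

```bash
cat > h.py <<'E'
from plant import *
import cv2, numpy as np
def unproj(n,px,z):
    p=camera_params(n);K=p["intrinsics"];V=p["view"]
    d=cv2.undistortPoints(np.float64(px).reshape(-1,1,2),K,np.array([p["k1"],0,0,0.]))[:,0]
    R=V[:3,:3];c=-R.T@V[:3,3]
    w=np.c_[d[:,0],-d[:,1],-np.ones(len(d))]@R
    return c+w*((z-c[2])/w[:,2])[:,None]
E
python3 - <<'E'
from h import *
im=cv2.imread("pics/top0.png");hsv=cv2.cvtColor(im,cv2.COLOR_BGR2HSV)
H,S,Vv=cv2.split(hsv)
pl=((S<75)&(Vv>95)).astype(np.uint8)*255
pl[:, :]=cv2.morphologyEx(pl,cv2.MORPH_OPEN,np.ones((3,3)))
seeds=dict(yellow=(180,217),blue=(313,255),red=(475,198)); ov=im.copy()
for n,(u,v) in seeds.items():
    h0=int(H[v,u]); dh=np.minimum(abs(H.astype(int)-h0),180-abs(H.astype(int)-h0))
    m=((dh<8)&(S>150)&(Vv>60)).astype(np.uint8); w=np.zeros_like(m);w[v-16:v+17,u-20:u+21]=1;m*=w
    if n!="blue": pass
    top=m*(Vv>0.85*Vv[v,u]); 
    px=[np.mean(np.nonzero(x)[::-1],axis=1) for x in (m,top)]
    g=unproj("top",px,0.058)
    w=np.zeros_like(pl);w[v-55:v+105,u-70:u+70]=255
    w=cv2.bitwise_and(pl,w); ys,xs=np.nonzero(w)
    box=None
    pts=unproj("top",np.c_[xs,ys],0.02)[:,:2].astype(np.float32)
    cs,_=cv2.findContours(cv2.morphologyEx(w,cv2.MORPH_CLOSE,np.ones((15,15))),0,2);c=max(cs,key=cv2.contourArea)
    W=unproj("top",c[:,0],0.02)[:,:2].astype(np.float32); r=cv2.minAreaRect(W); b=cv2.boxPoints(r)
    cv2.drawContours(ov,[c],-1,(0,255,0),1)
    e=[b[1]-b[0],b[2]-b[1]];a=max(e,key=np.linalg.norm);a=a*np.sign(a[0]);yaw=np.arctan2(a[1],a[0])
    print(n,px,m.sum(),top.sum(),"grip",g[:,:2].round(4).tolist(),"centre",r[0],r[1],"yaw",np.degrees(yaw))
    ax=a/np.linalg.norm(a); d=g[1,:2]-r[0]; print("  along",d@ax,"across",d@[-ax[1],ax[0]])
cv2.imwrite("pics/ov.png",cv2.resize(ov[150:330,130:530],None,fx=2,fy=2))
E
```

```text
yellow [array([180.40306122, 217.94897959]), array([179.70238095, 217.625     ])] 196 168 grip [[0.5688, 0.2573], [0.5693, 0.2586]] centre (0.5127983093261719, 0.24259580671787262) (0.1722501516342163, 0.10490076243877411) yaw 16.64639
  along 0.05874147351609048 across -0.0008212997254335475
blue [array([312.88888889, 254.9       ]), array([312.59119497, 254.69811321])] 180 159 grip [[0.5095, 0.0193], [0.5098, 0.0198]] centre (0.5022239685058594, 0.020211387425661087) (0.10456708818674088, 0.17166878283023834) yaw -3.8588715
  along 0.007630747134439512 across 8.682832428862382e-05
red [array([474.69008264, 198.68595041]), array([476.63253012, 197.69879518])] 242 166 grip [[0.6176, -0.2666], [0.6195, -0.2702]] centre (0.5652464628219604, -0.24992874264717102) (0.10499975085258484, 0.17430652678012848) yaw -21.442375
  along 0.057887691199754135 across 0.0009990597605533812
```

View pics/ov.png

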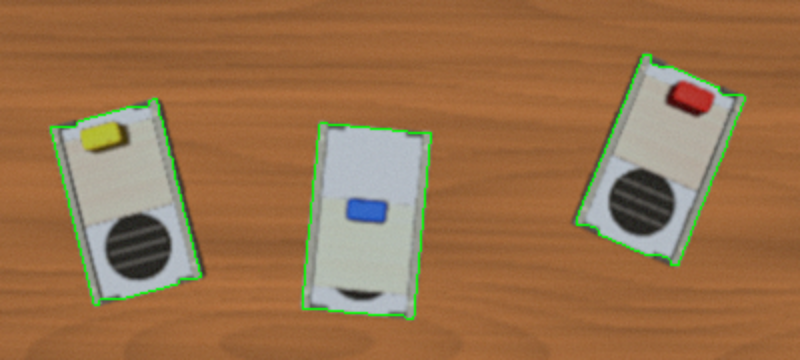

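The outlines fit the plates to about 2 mm, and the grips lie within 1 mm of the slide lines. I'll do blue first, gripping along the slide.

```bash
cat >> h.py <<'E'
from scipy.spatial.transform import Rotation as Ro
def slide(g,yaw,sgn,coarse,maxd=0.09):
    a=np.array([np.cos(yaw),np.sin(yaw),0]);x=np.array([0,0,-1.]);best=None
    for s in(1,-1):
        z=s*a;o=Ro.from_matrix(np.c_[x,np.cross(z,x),z]).as_euler('xyz')
        q=ik([*g,0.15],o)
        if q is not None:
            c=abs(np.array(q)-get_joint_positions()).max()
            if best is None or c<best[0]: best=(c,o)
    o=best[1]; movep([*g,0.15],o); movel([*g,0.045],vel=0.15)
    gripper_to(0.1,15); pause(.2)
    p0=np.array(get_eef_pos());f0=np.array(get_contact_force());print("gripped",p0,get_gripper_width(),f0,get_clock())
    p0[2]=0.045;d=coarse
    while True:
        movel(p0+sgn*d*a,vel=0.06 if d==coarse else 0.03)
        f=(np.array(get_contact_force())-f0)@a*sgn
        print(round(d,3),f.round(1),round(get_clock(),1))
        if f<-12 or d>=maxd: break
        d+=0.005
    gripper_to(1.0);p=np.array(get_eef_pos()); movel([p[0],p[1],0.16],vel=0.2)
    print("travel",((p-p0)@a),"width",get_gripper_width(),get_clock())
E
python3 - <<'E'
from h import *
slide([0.5098,0.0197],np.radians(-3.86),1,0.045)
cv2.imwrite("pics/s1.png",capture("scene")[:,:,::-1])
E
```

```text
gripped [0.5098834  0.01970783 0.0450031 ] 0.21911221717414398 [ 1.34932125 -0.09941629 -1.81642981] 4.7917
0.045 1.7 5.7
0.05 -0.4 6.0
0.055 0.3 6.3
0.06 -9.3 6.6
0.065 -30.5 7.0
travel 0.06499055924877321 width 1.0000103888544245 8.8083<sys>:0: UserWarning: Gimbal lock detected. Setting third angle to zero since it is not possible to uniquely determine all angles.
```

View pics/s1.png

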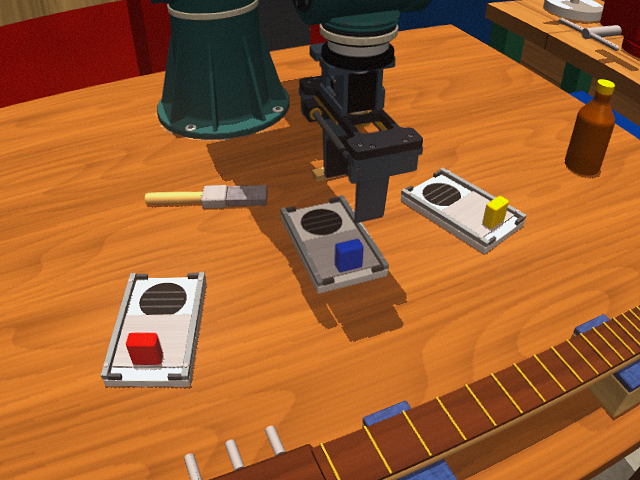

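The blue grip (348,255) is at the far end with its port fully exposed, and the force rose at about 60 mm of travel, which suggests the stop. Red is next.

```bash
python3 - 2>/dev/null <<'E'
from h import *
slide([0.6192,-0.2700],np.radians(-21.44),-1,0.04)
movep([0.50,-0.02,0.30],get_eef_rot())
cv2.imwrite("pics/s2.png",capture("scene")[:,:,::-1])
j=get_joint_positions(); goto_joints([1.243,*j[1:]])
cv2.imwrite("pics/t2.png",capture("top")[:,:,::-1]); print(get_clock())
E
```

```text
gripped [ 0.61931799 -0.27005193  0.0450069 ] 0.21435930313467966 [ 2.8809618  -0.98856685 -1.82410545] 12.1083
0.04 6.9 12.9
0.045 2.7 13.2
0.05 5.0 13.6
0.055 3.9 13.9
0.06 4.2 14.2
0.065 4.3 14.5
0.07 -17.0 14.8
travel -0.07001015016280679 width 1.0009296729523758 16.7
20.0583
```

View pics/t2.png

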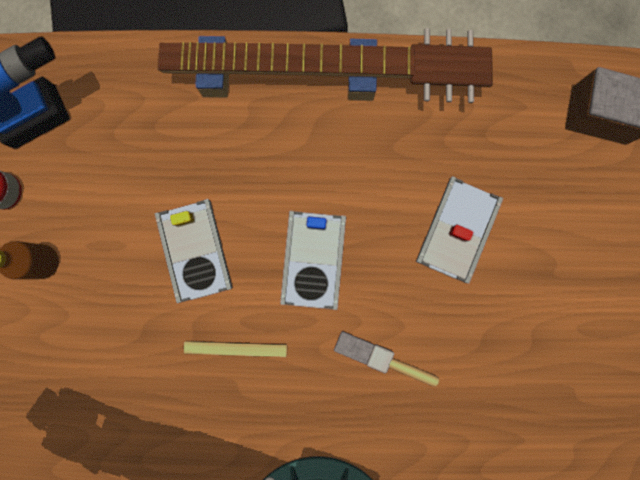

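The red grip (461,232) is at its near end with the port covered. The blue grip (316,223) is at its far end with the port exposed. Yellow is still at (180,217), and the arm is clear.

```bash
python3 -c "
from plant import *
hand_in()"
```

```text
the job is handed in; nothing more can be done
```

The blue gate is open and the red gate is shut. I handed the job in just after 20 s on the robot's clock, against the 45 s limit; the hand-in gives no verdict.

- **Blue gate:** I gripped it along the slide and moved it about 60 mm. The opposing force then rose to about 9 N, and to 30 N over the next 5 mm, which I took as the open stop.
- **Red gate:** I moved it about 68 mm toward its port. The opposing force rose to about 17 N, which I took as the shut stop.
- **Final check:** The last top view shows the red port fully covered and the blue port fully exposed. The yellow grip is at the same pixel as at the start, and the arm is clear of everything.
- **Agreement:** The shut position worked out from each gate's travel is about 8 mm (blue) and 10 mm (red) on the port side of the plate centre. The two agree to about 2 mm, which is well inside the 10 mm tolerance.

No check failed or disagreed.

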